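File the tool case in the packed row of pattern books

TASK

Pick up the teal case by its handle and file it, wedge edge first, into the packed book rack directly to the left of the orange book, as seen facing the rack's open front. Only one of the rack's two end plates gives way and you cannot see which, so feel for it; nudge the books apart gently with the case itself, never ramming or toppling them or pushing books or rack with the gripper. Slide it fully home to the back stop, upright on the rack floor, let go, and leave the bottle, tin and pot where they are.

Things in the scene. Friction and masses are not known exactly. Their poses are not given: they have to be found in the camera images.
- rack: Fixed plywood book rack. Origin on the table under its middle; x from open front to back stop, y along the row (left, facing the front), z up. Floor 10 thick, x -65 to 65. Back stop's inner face at x = 55.5 (48 tall). Four books, spines at x = -55, fill the middle between two sprung steel end plates (63 tall, inner faces at y = -49 and 49), no gaps. Closed end housings, y 86 to 130 each side, 48 tall.
- case: The loose teal case. Origin at the centre of its underside; axes as for its handle.
- case_handle (a point): Centre of the black handle bar (80 long in x, 14 thick in y, 28 tall) of the slim teal hard case, 102 above its underside. The case stands upright on the table; body 110 long (x), 24 thick (y), 70 tall, about 0.2 kg. Its +x edge is an upright full-height wedge, tapering from 24 thick at x = 19 to a round tip 6 thick at x = 55. Rear flat at x = -55.
- case_mid (a point): Centre of the body of the teal case, 35 above its underside; axes as for its handle.
- case_nose (a point): Tip of the case's wedge-shaped front edge, half-way up the body (55 ahead of case_mid along x).
- book_orange_mid (a point): Centre (half-way up) of the orange hardback book in the rack, 110 deep, 24 thick, 70 tall, about 0.13 kg. x from its half-round spine (radius 12, to the rack's front) to its page edge, y across its thickness, z up.
- book_white_mid (a point): Centre (half-way up) of the white hardback book in the rack, 110 deep, 24 thick, 70 tall, about 0.13 kg. x from its half-round spine (radius 12, to the rack's front) to its page edge, y across its thickness, z up.
- book_grey_mid (a point): Centre (half-way up) of the grey hardback book in the rack, 110 deep, 24 thick, 70 tall, about 0.13 kg. x from its half-round spine (radius 12, to the rack's front) to its page edge, y across its thickness, z up.
- book_blue_mid (a point): Centre (half-way up) of the blue hardback book in the rack, 110 deep, 24 thick, 70 tall, about 0.13 kg. x from its half-round spine (radius 12, to the rack's front) to its page edge, y across its thickness, z up. Always the leftmost.
- book_orange: The orange book: origin at the centre of its underside, axes as for its centre point.
- book_white: The white book: origin at the centre of its underside, axes as for its centre point.
- book_grey: The grey book: origin at the centre of its underside, axes as for its centre point.
- book_blue: The blue book: origin at the centre of its underside, axes as for its centre point.
- spray: Bystander: red bottle with white cap, 42 across, 150 tall; origin under its base.
- tin: Bystander: brass-coloured tin, 64 across, 50 tall; origin under its base.
- pot: Bystander: black open pot, 72 across, 90 tall; origin under its base.
- plate_left (a joint): Outward travel (m) of the left end plate, along the rack's +y. 0 at the start. Its spring pushes the row inward: 2 N at 0, 3 N at 0.024, and sliding books add 1 to 3 N. One of the two plates, a different one each time and hidden in its housing, is blocked: it gives 1 mm and then stands rigid. The other gives up to 0.03; with the case in the row it is at about 0.024.
- plate_right (a joint): Outward travel (m) of the right end plate, along the rack's -y. 0 at the start. Its spring pushes the row inward: 2 N at 0, 3 N at 0.024, and sliding books add 1 to 3 N. One of the two plates, a different one each time and hidden in its housing, is blocked: it gives 1 mm and then stands rigid. The other gives up to 0.03; with the case in the row it is at about 0.024.
Mind the look-alikes: they are no part of the job. Leave any red look-alike of the book_grey alone.

How it is judged:
On the way, in this order (a step that is already met when the one before it is completed fails the run):
1. the case is lifted clear of the table (height (world z) of case_mid above 0.055 m and value of joint each of plate_left, plate_right below 0.006 m), for 0.2 s.
2. the case's nose is in the row, left of the orange book, and has nudged the books apart against the plate that gives (value of joint any of plate_left, plate_right above 0.012 m and x of case_nose in the frame of rack above -0.052 m and y of case_nose in the frame of book_orange_mid above 0.006 m), for 0.1 s.
At the end, for the whole second after the job is handed in: Case on the rack floor, upright and in line (0.06 rad), nose within 5 mm of the back stop, next to the orange book on its left (+y; centres 21-28 mm apart), at rest; one end plate at 17-29 mm; all books upright (0.08 rad) on the floor, within 8 mm of their depth (x of case_nose in the frame of rack between 0.05 and 0.06 m and z of each of case_mid, book_orange_mid, book_white_mid, book_grey_mid, book_blue_mid in the frame of rack below 0.048 m and angle between case_mid's own z axis and vertical below 0.06 rad and angle between the x axis of case_mid and the x axis of rack, either way round below 0.06 rad and y of case_mid in the frame of book_orange_mid between 0.021 and 0.028 m and linear speed of case below 0.02 m/s and (value of joint plate_left between 0.017 and 0.029 m or value of joint plate_right between 0.017 and 0.029 m) and angle between each of book_orange_mid, book_white_mid, book_grey_mid, book_blue_mid's own z axis and vertical below 0.08 rad and x of book_orange_mid in the frame of rack between -0.008 and 0.006 m and x of book_white_mid in the frame of rack between -0.008 and 0.006 m and x of book_grey_mid in the frame of rack between -0.008 and 0.006 m and x of book_blue_mid in the frame of rack between -0.008 and 0.006 m); the robot touches nothing.
It fails at once if the case presses on any book with more than 22 N (contact force between case and book_orange above 22 N or contact force between case and book_white above 22 N or contact force between case and book_grey above 22 N or contact force between case and book_blue above 22 N).
It fails at once if the case presses on the rack or its end plates with more than 22 N (contact force between case and rack above 22 N).
It fails at once if a book is toppled or badly tipped (over 0.3 rad) (angle between any of book_orange_mid, book_white_mid, book_grey_mid, book_blue_mid's own z axis and vertical above 0.3 rad).
It fails at once if the gripper or arm pushes the books or the rack itself with more than 3 N (contact force between any of the arm, the fingers and rack above 3 N or contact force between any of the arm, the fingers and book_orange above 3 N or contact force between any of the arm, the fingers and book_white above 3 N or contact force between any of the arm, the fingers and book_grey above 3 N or contact force between any of the arm, the fingers and book_blue above 3 N).
It fails at once if the spray bottle, tin or pot is moved by more than 20 mm (distance of any of spray, tin, pot from where it was at the start of the episode above 0.02 m).
It also fails if it takes over 72 s, if anything falls off the work surface, if the arm or the gripper's body presses on something with over 40 N, if the wrist force passes 120 N, or if a joint passes its speed limit or range.

ROBOT

A 6-joint arm with a two-finger parallel gripper is mounted at the origin on the work surface. World frame = base frame: x ahead of the robot, y to its left, z up, the work surface at z = 0. Lengths are in m, angles in rad, forces in N, time in s.
With the tool pointing down it reaches from about 0.225 to 0.875 m from the base axis. Payload 3.4 kg.
Tool frame: the origin (TCP) lies between the finger pads; the fingertips stand 14 mm ahead of it and the grasp point (between the pads) lies 5 mm behind it; z points along the fingers, y is the direction in which the jaws open and shut (so a half turn about z gives the same grasp; the last joint's range is limited). The gripper opens to 85 mm and grips with 20 to 120 N. Pads are 22 mm wide; open, the fingers measure 114 mm over their backs; the gripper's body (76 mm by 85 mm) begins 54 mm behind the grasp point. The pads swing forward as they close: fully open they stand 13 mm farther back than shut.
Start: joints at [1.081, 0.276, 1.505, -0, 1.361, -0.121], TCP at [0.207, 0.536, 0.245] pointing down, gripper open.
Joint ranges: [-2.89, 2.89], [-0.75, 2.08], [0.22, 2.7], [-1.18, 4.32], [0.11, 2.71], [-2.7, 2.7]. Speed limits (rad/s): [2.57, 2.57, 3.14, 3.14, 3.14, 3.14].

INTERFACE

Orientations are given as a unit quaternion [w, x, y, z].
In Python, from rig import manip, get_image, job gives the robot as it stands. The module is installed in compiled form; this text tells all that it offers.
- The arm moves only by the tool step_arm, never from a script. Its argument "moves" is one flat list of numbers, 5 for each row, row after row: the shift along the tool's x, y, z as a fraction of full scale, then the turn about the tool's z as a fraction of full scale, then the gripper's target within -1 to 1 (shut at 1, half-way at 0, fully open at -1). In form: [dx, dy, dz, twist, hand, dx, dy, dz, twist, hand, ...]. A call has 1 to 5 rows; each row is the pose to reach, as a shift and turn from the pose commanded when the call began, along the tool's axes at that moment, turning the shorter way round; what a row does not reach only later rows make up. Full scale, the value 1, is 500 mm for a shift and pi rad for a turn. A row lasts 1/10 s, in which the tool goes at most 50 mm and 8.59 degrees, less where a joint would pass 70% of its speed; a pose out of reach is approached as far as the arm can. A call with a number of a shift or a turn outside -1 to 1 is refused whole. A call with a gripper value outside its range is refused whole. The fingers move at their own pace and stop on an object; "force" is the grip in N (left out, the last holds). Time passes only in rows, so rows that repeat a pose let the fingers close. It gives the time, the measured TCP pose, the force and the opening at its end, in the units of the state.
- manip.get_state(): the state, without advancing time (a new reading comes with each control period).
- get_image(name): name is "side" or "top"; returns a dict with "frame" (480x640x3 uint8, blue, green, red), "fx", "fy", "cx", "cy" (pixels), "rvec" (rotation vector, rad) and "tvec" (3), from world to camera coordinates, as OpenCV has them. Camera axes: x right, y down, z forward; pixel columns grow to the right and rows downward; lengths in m; the calibration is good to about 2 mm. A picture is of the moment at which its call begins. There is no depth.
- job.sign_off(): hands the job in, once; it reports no verdict.
The state is a dict: "clock": time; "qpos": joint angles; "qd": joint speeds; "effort": joint torques, N m; "position": TCP position; "ee_rot": TCP orientation; "contact_force": force on the tool from outside, world axes, zero at the start; "moment": the same for the moment, N m; "width": finger opening in m.
Only numpy, scipy, OpenCV 4.12 (cv2) and the standard library are available. Lean on these libraries where they do the work, as an engineer would, in place of code of your own. Each camera call takes 0.05 s, during which the arm holds its last target. There are 200 camera calls.

## Working session

There is one attempt and no reset: what is moved stays moved. The work goes in short steps, Python scripts to look and compute and a tool call to move; the robot and the scene stay as the last step left them, time stands still between calls to the robot, and variables do not carry over. Pictures are saved under pics/ and viewed, about 8 in all and at most 12, crops included, and the job is handed in when it is done.

Besides the shell and the picture viewer there is one more tool, called after "Emit:" in YAML: its name, and indented under it one key for each argument. step_arm: Moves the arm, as the interface text tells. Its arguments: {"type":"object","properties":{"moves":{"type":"array","items":{"type":"number","minimum":-1,"maximum":1}},"force":{"type":"number"}},"required":["moves"]}

```bash
mkdir -p pics; cat > h.py <<'E'
import cv2, numpy as np
from rig import manip, get_image, job
def grab(n,fn=None):
    d=get_image(n); im=np.ascontiguousarray(d["frame"])
    if fn: cv2.imwrite("pics/"+fn,im)
    K=np.array([[d["fx"],0,d["cx"]],[0,d["fy"],d["cy"]],[0,0,1.]])
    return im,K,np.array(d["rvec"],float).ravel(),np.array(d["tvec"],float).ravel()
def back(px,z,K,r,t):
    R=cv2.Rodrigues(r)[0]; C=-R.T@t
    o=[]
    for p in np.atleast_2d(px):
        v=R.T@np.linalg.inv(K)@np.array([p[0],p[1],1.]); o.append(C+v*(z-C[2])/v[2])
    return np.array(o)
def proj(P,K,r,t): return cv2.projectPoints(np.atleast_2d(np.array(P,float)),r,t,K,None)[0].reshape(-1,2)
def cam(r,t):
    return -cv2.Rodrigues(r)[0].T@t
E
python3 - <<'E'
from h import *
for n in("top","side"):
    im,K,r,t=grab(n,n+"0.png"); print(n,K[0,0],cam(r,t),cv2.Rodrigues(r)[0].round(3).tolist())
print(manip.get_state())
E
```

```text
top 579.4802549523693 [0.33073558 0.01712115 1.48299243] [[-0.024, -1.0, -0.004], [-0.981, 0.024, -0.195], [0.195, -0.001, -0.981]]
side 450.81986012778447 [ 0.11409043 -0.73049727  0.75461055] [[0.845, -0.534, 0.005], [-0.325, -0.521, -0.79], [0.424, 0.666, -0.614]]
{'clock': 0.1, 'qpos': array([ 1.08100446e+00,  2.76520164e-01,  1.50601085e+00, -1.75048126e-05,
        1.36071405e+00, -1.20985751e-01]), 'qd': array([ 0.0018133 , -0.00083631, -0.00308092,  0.00106468, -0.00129175,
        0.00012005]), 'effort': array([ 8.92915796e-04, -4.17702234e+01, -2.46403545e+01, -4.54063820e-04,
        5.77384169e-03, -1.80092758e-05]), 'position': array([0.20707545, 0.53592925, 0.24453109]), 'ee_rot': array([-2.40247155e-04,  1.83357879e-01,  9.83045882e-01, -7.90548255e-04]), 'contact_force': array([-1.1580194 , -0.08829641,  0.89280666]), 'moment': array([-0.01191584, -0.0394662 ,  0.009106  ]), 'width': 0.08568334731442716}
```

View pics/top0.png

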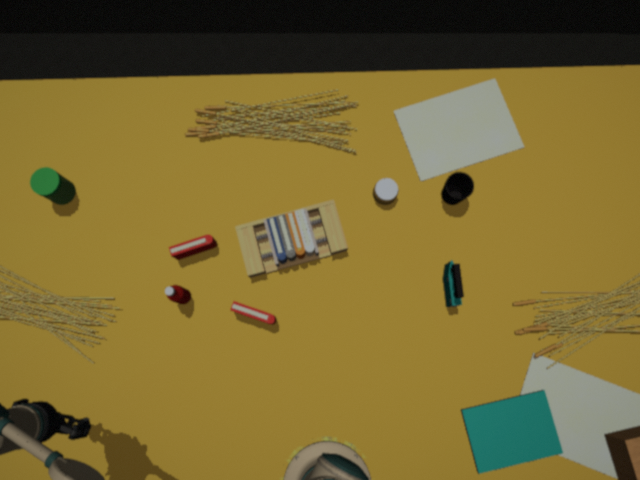

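View pics/side0.png

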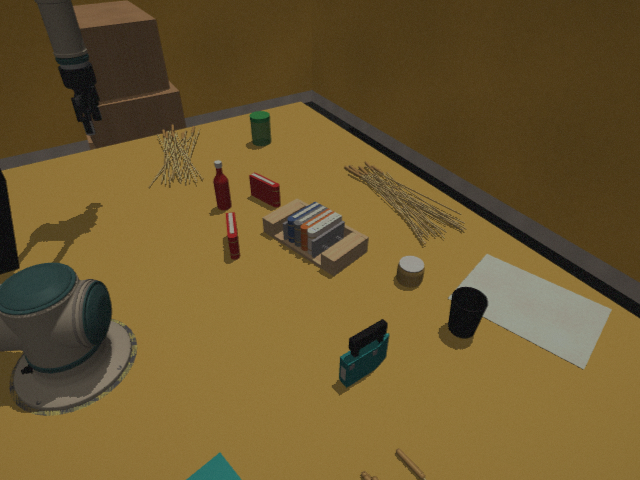

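The top view shows the rack at about (292,240), the case at (453,285), the bottle at (178,294), the tin at (386,190) and the pot at (457,187). In the side view the case is at (365,357) and the rack at (315,235). I'll enlarge both.

```bash
python3 - <<'E'
import cv2,numpy as np
t=cv2.imread("pics/top0.png");s=cv2.imread("pics/side0.png")
def c(im,x,y,w,h,W,H): 
    a=cv2.resize(im[y:y+h,x:x+w],(W,H),interpolation=cv2.INTER_CUBIC)
    return np.clip(255*(a/255.)**.6,0,255).astype(np.uint8)
A=c(t,230,195,125,90,400,288);B=c(t,425,250,60,60,400,288)
A=c(t,230,195,125,94,400,300);B=c(t,420,247,80,60,400,300)
C=c(s,255,190,120,90,400,300);D=c(s,325,310,80,60+20,300,300);D=cv2.copyMakeBorder(D,0,0,0,100,0)
cv2.imwrite("pics/crop0.png",np.vstack([np.hstack([A,B]),np.hstack([C,D])]))
E
```

```text
(no output)
```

View pics/crop0.png

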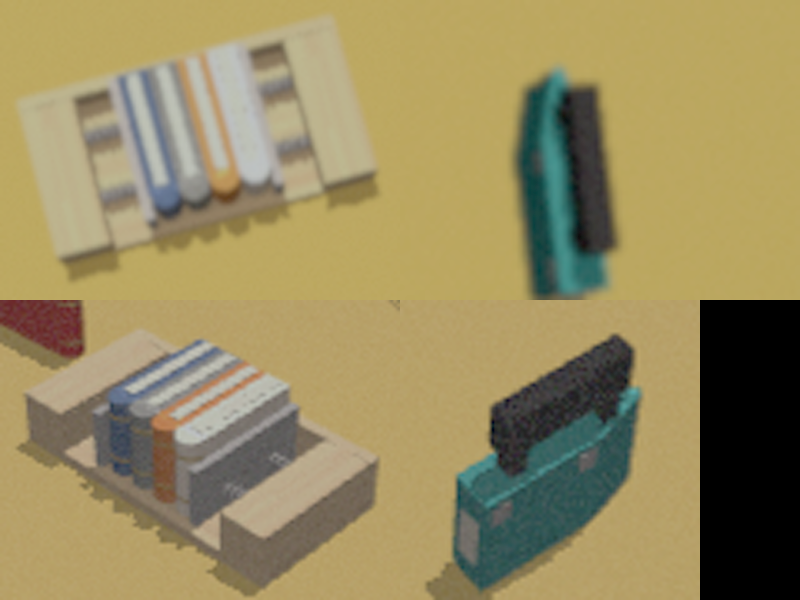

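The books, left to right, are blue, grey, orange, white. The case's wedge tip points away from the robot, up in the top view at about (452,261). So the slot is between grey and orange. Next I'll fit the poses.

```bash
cat > fit0.py <<'E'
from h import *
from scipy.optimize import least_squares
def T(p,P):
    c,s=np.cos(p[2]),np.sin(p[2]);P=np.array(P,float)/1000
    return np.c_[P[:,0]*c-P[:,1]*s+p[0],P[:,0]*s+P[:,1]*c+p[1],P[:,2]]
def fit(obs,p0):
    f=lambda p:np.concatenate([(proj(T(p,P),*C)-px).ravel() for P,px,C in obs])
    s=least_squares(f,p0); return s.x,f(s.x).reshape(-1,2).round(1)
if __name__=="__main__":
    ct=grab("top")[1:];cs=grab("side")[1:]
    A=lambda l:np.array([[230+u/3.2,195+v/3.19] for u,v in l])
    B=lambda l:np.array([[420+(u-400)/5,247+v/5] for u,v in l])
    Cc=lambda l:np.array([[255+u/3.333,190+(v-300)/3.333] for u,v in l])
    D=lambda l:np.array([[325+(u-400)/3.75,310+(v-300)/3.75] for u,v in l])
    rk=[([(65,130,48),(-65,130,48),(65,-130,48),(-65,-130,48),(-65,-86,48)],A([(20,100),(63,260),(333,17),(376,172),(322,192)]),ct),
        ([(-65,-130,48),(65,-130,48),(-65,-86,48),(-65,130,48),(-65,-130,0)],Cc([(265,548),(378,462),(222,517),(27,395),(262,587)]),cs)]
    for sel in(rk,rk[:1],rk[1:]): print("rack",*fit(sel,[.45,.08,.2]))
    cso=[([(40,7,116),(40,-7,116),(-40,-7,116),(-40,7,116)],B([(570,88),(597,88),(615,247),(583,251)]),ct),
         ([(-40,7,116),(-40,-7,116),(40,-7,116),(-55,12,70),(-55,-12,70),(-55,-12,0),(55,-3,70)],D([(492,405),(507,415),(632,347),(458,475),(482,500),(482,590),(639,395)]),cs)]
    for sel in(cso,cso[:1],cso[1:]): print("case",*fit(sel,[.35,-.3,0]))
E
python3 fit0.py
```

```text
rack [0.60286138 0.06976969 0.24653399] [[-0.   0.3]
 [-0.8 -0.5]
 [ 1.  -0.4]
 [ 1.7 -0.6]
 [ 1.7 -2.2]
 [-0.9 -1.8]
 [-0.3 -0.5]
 [-1.5 -0.8]
 [-1.4 -0.5]
 [-0.5  1.3]]
rack [0.60131773 0.07156706 0.24167553] [[-0.7  0.7]
 [-1.7 -0.1]
 [ 0.5  0.4]
 [ 1.   0.3]
 [ 1.  -1.4]]
rack [0.60418542 0.06717942 0.24307425] [[-0.  -1.3]
 [ 0.7 -0.1]
 [-0.6 -0.4]
 [-0.5 -0.3]
 [ 0.4  1.8]]
case [ 0.47845535 -0.32270886  0.04658727] [[-0.7 -1.3]
 [-0.3 -1.7]
 [ 0.2  0.1]
 [ 0.7 -0.2]
 [-1.1 -0.4]
 [-0.2  2.1]
 [ 0.5  0.4]
 [-1.2 -0.9]
 [ 0.4  1.4]
 [-1.2 -0. ]
 [ 0.8 -1.2]]
case [ 0.47662619 -0.32264355  0.02188115] [[-0.3 -0.6]
 [ 0.2 -0.9]
 [-0.2  1. ]
 [ 0.3  0.5]]
case [ 0.47921701 -0.32236783  0.05402259] [[-0.8 -0.6]
 [ 0.1  1.9]
 [ 0.6 -0. ]
 [-0.9 -1.1]
 [ 0.8  1.2]
 [-0.8 -0.2]
 [ 0.9 -1.6]]
```

```bash
cat >> h.py <<'E'
from scipy.spatial.transform import Rotation as Ro
def plan(xyz=None,yaw=None):
    s=manip.get_state();q=s["ee_rot"];R=Ro.from_quat([q[1],q[2],q[3],q[0]]).as_matrix()
    y=np.arctan2(R[1,0],R[0,0])
    p=s["position"]; print("t",round(s["clock"],2),"pos",p.round(4),"yaw",y.round(4),"tilt",np.degrees(np.arccos(-R[2,2])).round(2),"F",s["contact_force"].round(2),"w",round(s["width"],4),"q6",s["qpos"][5].round(2))
    if xyz is not None: print("shift mm",(R.T@(np.array(xyz)-p)*1000).round(1),"units",(R.T@(np.array(xyz)-p)*2).round(4))
    if yaw is not None: print("twist units",(-(yaw-y+np.pi)%(2*np.pi)-np.pi).round(4)/np.pi if 0 else round(-((yaw-y+np.pi)%(2*np.pi)-np.pi)/np.pi,4))
E
python3 -c "
from h import *
plan([.478,-.322,.245],.04)"
```

```text
t 0.2 pos [0.2071 0.5361 0.2447] yaw 2.7728 tilt 0.07 F [0.26 0.45 0.25] w 0.0853 q6 -0.12
shift mm [-5.620e+02 -7.028e+02  4.000e-01] units [-1.1239e+00 -1.4055e+00  9.0000e-04]
twist units 0.8699
```

Emit:
step_arm:
  moves: [-0.281,-0.3515,0,0,-1,-0.281,-0.3515,0,0,-1,-0.281,-0.3515,0,0,-1,-0.281,-0.3515,0,0,-1,-0.281,-0.3515,0,0,-1]

```text
clock: 0.7
position: [0.2749, 0.3183, 0.2451]
ee_rot: [0.0, 0.184, 0.983, -0.001]
contact_force: [0.9, 0.7, -0.4]
width: 0.0856
```

Emit:
step_arm:
  moves: [-0.281,-0.3515,0,0,-1,-0.281,-0.3515,0,0,-1,-0.281,-0.3515,0,0,-1,-0.281,-0.3515,0,0,-1,-0.281,-0.3515,0,0,-1]

```text
clock: 1.2
position: [0.3431, 0.1041, 0.2454]
ee_rot: [0.001, 0.185, 0.983, -0.001]
contact_force: [0.3, 0.5, -0.3]
width: 0.0852
```

Emit:
step_arm:
  moves: [-0.281,-0.3515,0,0,-1,-0.281,-0.3515,0,0,-1,-0.281,-0.3515,0,0,-1,-0.281,-0.3515,0,0,-1,-0.281,-0.3515,0,0,-1]

```text
clock: 1.7
position: [0.4114, -0.1113, 0.2453]
ee_rot: [0.001, 0.185, 0.983, -0.001]
contact_force: [-1.0, 0.8, 0.1]
width: 0.0851
```

Emit:
step_arm:
  moves: [-0.281,-0.3515,0,0.2,-1,-0.281,-0.3515,0,0.2,-1,-0.281,-0.3515,0,0.2,-1,-0.281,-0.3515,0,0.2,-1,-0.281,-0.3515,0,0.2,-1]

```text
clock: 2.2
position: [0.4789, -0.3262, 0.2446]
ee_rot: [0.001, 0.481, 0.877, -0.001]
contact_force: [-0.5, 0.9, 0.1]
width: 0.0853
```

Emit:
step_arm:
  moves: [0,0,0,0.23,-1,0,0,0,0.23,-1,0,0,0,0.23,-1,0,0,0,0.23,-1,0,0,0,0.23,-1]

```text
clock: 2.7
position: [0.478, -0.3219, 0.2449]
ee_rot: [-0.0, 0.76, 0.65, 0.0]
contact_force: [0.6, 0.1, 0.7]
width: 0.0854
```

Emit:
step_arm:
  moves: [0,0,0,0.22,-1,0,0,0,0.22,-1,0,0,0,0.22,-1,0,0,0,0.22,-1,0,0,0,0.22,-1]

```text
clock: 3.2
position: [0.478, -0.3219, 0.245]
ee_rot: [-0.0, 0.935, 0.355, -0.0]
contact_force: [-0.0, 0.3, -0.3]
width: 0.0854
```

Emit:
step_arm:
  moves: [0,0,0,0.22,-1,0,0,0,0.22,-1,0,0,0,0.22,-1,0,0,0,0.22,-1,0,0,0,0.22,-1]

```text
clock: 3.7
position: [0.478, -0.3218, 0.245]
ee_rot: [-0.0, 1.0, 0.017, -0.0]
contact_force: [-0.1, 0.3, -0.5]
width: 0.0856
```

```bash
python3 -c "
from h import *
plan([.478,-.322,.170],.04)"
```

```text
t 3.7 pos [ 0.478  -0.3218  0.245 ] yaw 0.0349 tilt 0.04 F [-0.09  0.34 -0.46] w 0.0856 q6 0.82
shift mm [ 0.1  0.2 75. ] units [1.0e-04 4.0e-04 1.5e-01]
twist units -0.0016
```

Emit:
step_arm:
  moves: [0,0,0.08,0,-1,0,0,0.15,0,-1,0,0,0.21,0,-1,0,0,0.26,0,-1,0,0,0.294,0,-1]

```text
clock: 4.2
position: [0.4771, -0.3211, 0.096]
ee_rot: [-0.001, 1.0, 0.02, -0.001]
contact_force: [-0.1, -0.3, 0.5]
width: 0.0855
```

```bash
python3 - <<'E'
from h import *
plan()
a=grab("side")[0][260:440,265:465]; b=grab("top")[0][220:340,385:545]
f=lambda a,W,H:np.clip(255*(cv2.resize(a,(W,H),interpolation=cv2.INTER_CUBIC)/255.)**.6,0,255).astype(np.uint8)
cv2.imwrite("pics/g1.png",np.hstack([f(a,400,360),f(b,400,300+60)]))
E
```

```text
t 4.2 pos [ 0.4771 -0.3211  0.096 ] yaw 0.0397 tilt 0.19 F [-0.09 -0.33  0.49] w 0.0855 q6 0.82
```

View pics/g1.png

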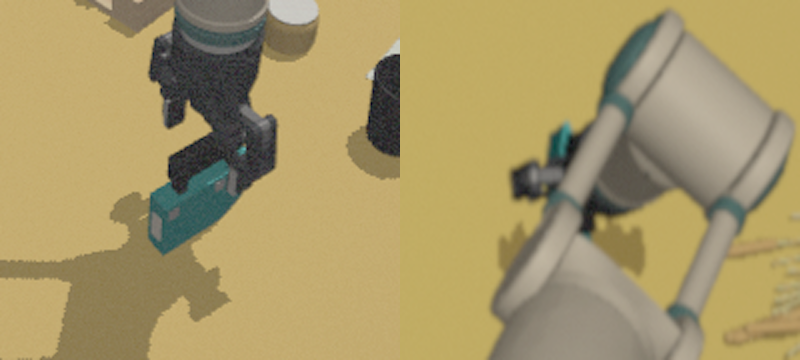

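The open fingers straddle the handle in the side crop at about (205,140), centred along the bar. I'll close and lift.

Emit:
step_arm:
  moves: [0,0,0,0,1,0,0,0,0,1,0,0,0,0,1,0,0,0,0,1,0,0,0,0,1]
  force: 100

```text
clock: 4.8
position: [0.4784, -0.3223, 0.0991]
ee_rot: [0.001, 1.0, 0.02, 0.001]
contact_force: [-3.7, 0.9, 17.5]
width: 0.0126
```

Emit:
step_arm:
  moves: [0,0,0,0,1,0,0,0,0,1,0,0,0,0,1,0,0,-0.01,0,1,0,0,-0.02,0,1]

```text
clock: 5.3
position: [0.4776, -0.3214, 0.1079]
ee_rot: [-0.001, 1.0, 0.02, -0.001]
contact_force: [0.5, -0.4, -2.0]
width: 0.0125
```

Emit:
step_arm:
  moves: [0,0,-0.02,0,1,0,0,-0.04,0,1,0,0,-0.07,0,1,0,0,-0.08,0,1,0,0,-0.08,0,1]

```text
clock: 5.8
position: [0.4787, -0.3225, 0.1496]
ee_rot: [0.001, 1.0, 0.02, 0.001]
contact_force: [-0.2, 0.2, -1.2]
width: 0.0124
```

```bash
python3 - <<'E'
from h import *
plan([.44,-.02,.15],.2435)
E
```

```text
t 5.8 pos [ 0.4787 -0.3225  0.1496] yaw 0.0396 tilt 0.15 F [-0.23  0.19 -1.17] w 0.0124 q6 0.82
shift mm [ -26.7 -303.7   -1. ] units [-0.0534 -0.6075 -0.002 ]
twist units -0.0649
```

```bash
python3 -c "
from h import *
plan([.457,.033,.15],.2435)"
```

```text
t 5.8 pos [ 0.4787 -0.3225  0.1496] yaw 0.0396 tilt 0.15 F [-0.23  0.19 -1.17] w 0.0124 q6 0.82
shift mm [  -7.6 -356.    -1.1] units [-0.0152 -0.7121 -0.0021]
twist units -0.0649
```

Emit:
step_arm:
  moves: [0,-0.05,0,0,1,0,-0.12,0,0,1,0,-0.2,0,0,1,0,-0.28,0,0,1,0,-0.36,0,0,1]

```text
clock: 6.3
position: [0.4703, -0.1405, 0.1478]
ee_rot: [-0.0, 1.0, 0.019, -0.0]
contact_force: [-0.3, 0.7, -1.5]
width: 0.0126
```

Emit:
step_arm:
  moves: [0,-0.08,0,0,1,0,-0.16,0,0,1,-0.015,-0.24,0,-0.02,1,-0.015,-0.3,0,-0.04,1,-0.015,-0.352,0,-0.065,1]

```text
clock: 6.8
position: [0.4554, 0.0352, 0.1479]
ee_rot: [-0.0, 0.992, 0.124, -0.0]
contact_force: [-0.6, 0.1, -2.0]
width: 0.0126
```

Emit:
step_arm:
  moves: [0,0,0,0,1,0,0,0,0,1]

```text
clock: 7.0
position: [0.4561, 0.0337, 0.148]
ee_rot: [0.0, 0.993, 0.122, -0.0]
contact_force: [0.0, -0.3, -1.0]
width: 0.0123
```

```bash
python3 - <<'E'
from h import *
plan([.457,.033,.15],.2435)
f=lambda a,W,H:np.clip(255*(cv2.resize(a,(W,H),interpolation=cv2.INTER_CUBIC)/255.)**.6,0,255).astype(np.uint8)
a=grab("side","s2.png")[0][180:330,215:375]; b=grab("top","t2.png")[0][190:340,230:390]
cv2.imwrite("pics/g2.png",np.hstack([f(a,400,375),f(b,400,375)]))
E
```

```text
t 7.0 pos [0.4561 0.0337 0.148 ] yaw 0.2449 tilt 0.04 F [ 0.   -0.25 -0.97] w 0.0123 q6 1.25
shift mm [ 0.7  0.9 -2. ] units [ 0.0013  0.0018 -0.004 ]
twist units 0.0005
```

View pics/g2.png

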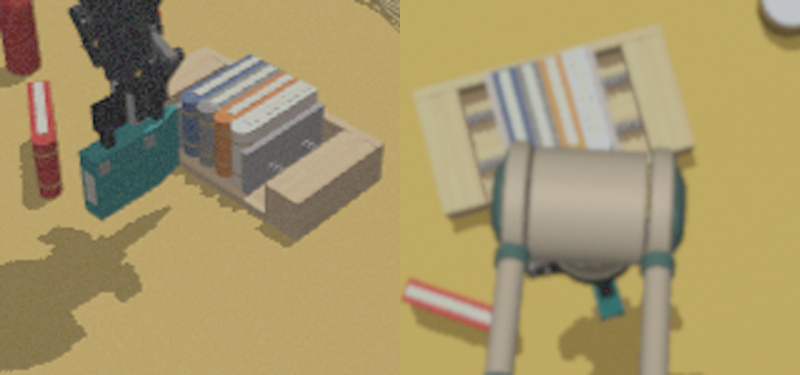

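The side crop shows the case hanging level with its nose just in front of the grey/orange spines. The top view is hidden by the arm. I'll fit the silhouette of the case to find how it sits in the hand.

```bash
cat > cfit.py <<'E'
from h import *
from scipy.optimize import minimize
O=np.array([(-55,12),(19,12),(45,5.5),(53,3),(55,1),(55,-1),(53,-3),(45,-5.5),(19,-12),(-55,-12)],float)
def model(p,tcp,yaw):   # p: off x, off y (mm), underside z(mm), dyaw, pitch
    P=np.vstack([np.c_[O,np.full(10,z)] for z in(0,70)])/1000
    P=P@Ro.from_euler("zyx",[yaw+p[3],p[4],0]).as_matrix().T
    c,s=np.cos(yaw),np.sin(yaw); ox,oy=p[0]/1000,p[1]/1000
    return P+[tcp[0]+c*ox-s*oy,tcp[1]+s*ox+c*oy,p[2]/1000]
def teal(im):
    h=cv2.cvtColor(im,cv2.COLOR_BGR2HSV); return cv2.inRange(h,(78,90,25),(100,255,255))
def run(im,cam3,tcp,yaw,z0,roi,oy=0,S=4):
    x0,y0,x1,y1=roi; m=teal(im)[y0:y1,x0:x1]; big=cv2.resize(im[y0:y1,x0:x1],None,fx=S,fy=S,interpolation=cv2.INTER_CUBIC)
    M=teal(big)>0; M=cv2.morphologyEx(M.astype(np.uint8),cv2.MORPH_CLOSE,np.ones((13,13)))>0
    dark=cv2.dilate((big.max(2)<50).astype(np.uint8),np.ones((5,5)))>0
    def hull(p):
        q=(proj(model(p,tcp,yaw),*cam3)-[x0-.5,y0-.5])*S-.5; H=np.zeros(M.shape,np.uint8)
        cv2.fillConvexPoly(H,cv2.convexHull((q*16).round().astype(np.int32)),1,shift=4); return H>0
    def cost(v):
        p=[v[0],oy,v[1],v[2]/100,v[3]/100]; H=hull(p); return (M&~H).sum()+(H&~M&~dark).sum()
    best=min((minimize(cost,[a,z0,0,0],method="Nelder-Mead",options=dict(initial_simplex=np.array([[a,z0,0,0],[a+6,z0,0,0],[a,z0+6,0,0],[a,z0,6,0],[a,z0,0,6]],float))) for a in(-5,5)),key=lambda r:r.fun)
    print("offx %.1f underside z %.1f dyaw %.3f pitch %.3f"%(best.x[0],best.x[1],best.x[2]/100,best.x[3]/100),"cost",best.fun,"area",M.sum())
    H=hull([best.x[0],oy,best.x[1],best.x[2]/100,best.x[3]/100]); return big,H
E
python3 - <<'E'
from cfit import *
im,*c=grab("side"); s=manip.get_state()
for oy in(-2,0,2): big,H=run(im,c,s["position"],.2449,48,(235,210,300,280),oy)
cn,_=cv2.findContours(H.astype(np.uint8),0,2); cv2.drawContours(big,cn,-1,(0,0,255),1)
cv2.imwrite("pics/f2.png",cv2.resize(np.clip(255*(big/255.)**.6,0,255).astype(np.uint8),None,fx=2,fy=2))
E
```

```text
offx -0.6 underside z 51.8 dyaw 0.032 pitch 0.010 cost 781.0 area 15762
offx 0.8 underside z 49.0 dyaw 0.032 pitch 0.014 cost 768.0 area 15762
offx 2.6 underside z 47.1 dyaw 0.023 pitch 0.015 cost 740.0 area 15762
```

View pics/f2.png

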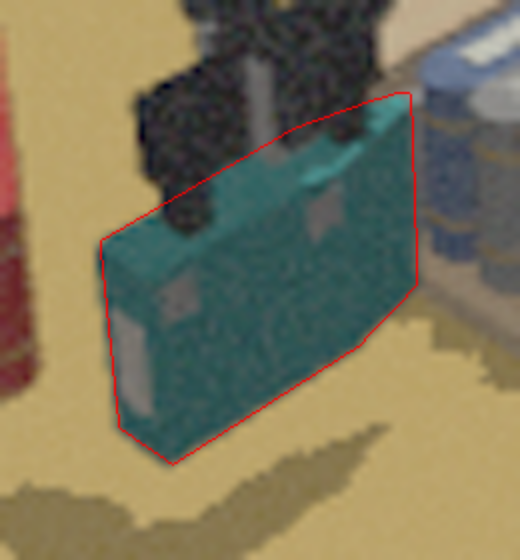

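Good fit: TCP is 99 mm above the underside, x offset about +1 mm, the case is yawed about +0.03 relative to the tool, and its pitch is near zero. Now I'll correct the yaw and lower the case in front of the slot.

```bash
cat >> h.py <<'E'
RK=np.array([.6028,.0694,.245])
def rk(x,y,z): c,s=np.cos(RK[2]),np.sin(RK[2]); return [RK[0]+c*x-s*y,RK[1]+s*x+c*y,z]
def inrk():
    s=manip.get_state();d=s["position"][:2]-RK[:2];c,n=np.cos(RK[2]),np.sin(RK[2]);f=s["contact_force"]
    print("rack TCP mm",(np.array([c*d[0]+n*d[1],-n*d[0]+c*d[1],s["position"][2]])*1000).round(1),"F",np.round([c*f[0]+n*f[1],-n*f[0]+c*f[1],f[2]],1),"M",s["moment"].round(2))
E
python3 -c "
from h import *
plan(rk(-.131,0,.1125),.222)"
```

```text
t 7.15 pos [0.4566 0.0326 0.1481] yaw 0.2424 tilt 0.02 F [ 0.79  0.41 -1.98] w 0.0129 q6 1.25
shift mm [19.8 -0.3 35.6] units [ 0.0396 -0.0005  0.0713]
twist units 0.0065
```

Emit:
step_arm:
  moves: [0,0,0.03,0.0065,1,0,0,0.055,0.0065,1,0.02,0,0.07,0.0065,1,0.0396,0,0.0713,0.0065,1,0.0396,0,0.0713,0.0065,1]

```text
clock: 7.65
position: [0.4786, 0.038, 0.113]
ee_rot: [0.0, 0.994, 0.111, 0.001]
contact_force: [-0.1, 0.9, -1.0]
width: 0.0125
```

```bash
python3 - <<'E'
from cfit import *
im,*c=grab("side"); s=manip.get_state(); plan(); inrk()
big,H=run(im,c,s["position"],.2215,13,(235,200,320,280),0)
S=4
def line(P,col):
    q=((proj(P,*c)-[234.5,199.5])*S-.5).round().astype(int); cv2.polylines(big,[q],False,col,1)
for y in(-.024,0,.024): line([rk(-.043,y,.01),rk(-.043,y,.08),rk(.055,y,.08)],(0,0,255))
a=np.linspace(-np.pi/2,np.pi/2,15)
for y0 in(-.036,-.012,.012,.036): line([rk(-.043-.012*np.cos(t),y0+.012*np.sin(t),.08) for t in a],(0,255,255))
for sy in(-1,1): line([rk(-.065,sy*.086,.048),rk(.065,sy*.086,.048),rk(.065,sy*.13,.048),rk(-.065,sy*.13,.048),rk(-.065,sy*.086,.048)],(255,0,255))
cv2.imwrite("pics/f3.png",cv2.resize(np.clip(255*(big/255.)**.6,0,255).astype(np.uint8),None,fx=2,fy=2))
E
```

```text
t 7.7 pos [0.4775 0.038  0.113 ] yaw 0.2232 tilt 0.09 F [-0.81  0.35 -2.8 ] w 0.0128 q6 1.28
rack TCP mm [-129.2   -0.   113. ] F [-0.7  0.5 -2.8] M [-0.04 -0.02 -0.  ]
offx 3.7 underside z 13.0 dyaw 0.037 pitch -0.001 cost 655.0 area 14859
```

View pics/f3.png

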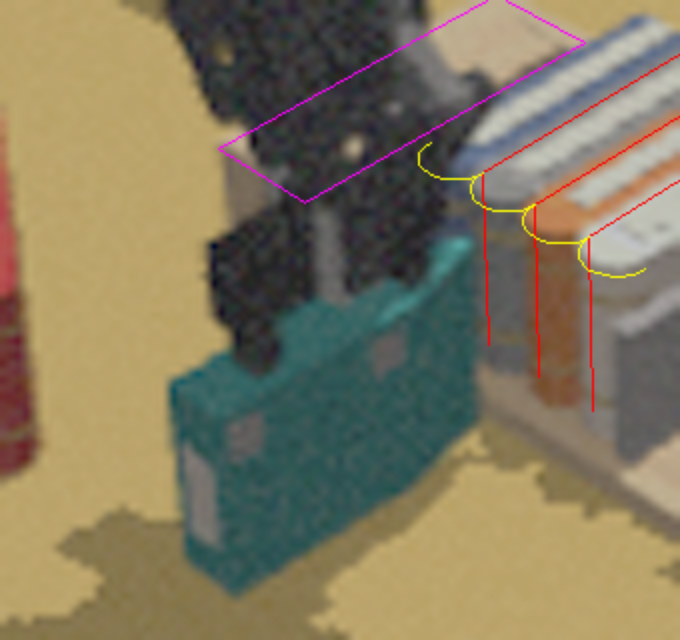

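The overlay of the predicted grey/orange boundary matches the picture: red line from (533,205) against the real edge. The case is level and in line, with the nose heading for the groove. I'll approach, then feel.

Emit:
step_arm:
  moves: [0.012,0,0,0,1,0.024,-0.0006,0,0,1,0.034,-0.0008,0,0,1,0.036,-0.0008,0,0,1,0.036,-0.0008,0,0,1]

```text
clock: 8.2
position: [0.4933, 0.0427, 0.1127]
ee_rot: [-0.0, 0.994, 0.112, 0.0]
contact_force: [-0.1, 0.2, -2.2]
width: 0.0124
```

Emit:
step_arm:
  moves: [0.002,0,0,0,1,0.004,0,0,0,1,0.006,0,0,0,1,0.006,0,0,0,1,0.006,0,0,0,1]

```text
clock: 8.7
position: [0.4961, 0.0433, 0.1127]
ee_rot: [-0.0, 0.994, 0.111, 0.0]
contact_force: [0.7, -0.9, -1.7]
width: 0.0122
```

```bash
python3 -c "
from h import *
inrk()"
```

```text
rack TCP mm [-109.9    0.5  112.7] F [ 0.4 -1.1 -1.7] M [0.02 0.03 0.01]
```

Emit:
step_arm:
  moves: [0.002,0,0,0,1,0.004,0,0,0,1,0.006,0,0,0,1,0.006,0,0,0,1,0.006,0,0,0,1]

```text
clock: 9.2
position: [0.499, 0.044, 0.1126]
ee_rot: [-0.0, 0.994, 0.111, -0.0]
contact_force: [0.9, 0.4, -2.4]
width: 0.0127
```

```bash
python3 -c "
from h import *
inrk()"
```

```text
rack TCP mm [-106.8    0.5  112.6] F [ 0.9  0.1 -2.4] M [-0.01 -0.05 -0.05]
```

Emit:
step_arm:
  moves: [0.002,0,0,0,1,0.004,0,0,0,1,0.006,0,0,0,1,0.006,0,0,0,1,0.006,0,0,0,1]

```text
clock: 9.7
position: [0.5015, 0.0447, 0.1125]
ee_rot: [-0.0, 0.994, 0.112, -0.001]
contact_force: [-1.6, 0.4, -1.8]
width: 0.0124
```

```bash
python3 -c "
from h import *
inrk()"
```

```text
rack TCP mm [-104.3    0.6  112.5] F [-1.4  0.8 -1.8] M [0.11 0.19 0.02]
```

Emit:
step_arm:
  moves: [0.002,0,0,0,1,0.004,0,0,0,1,0.006,0,0,0,1,0.006,0,0,0,1,0.006,0,0,0,1]

```text
clock: 10.2
position: [0.5026, 0.0456, 0.112]
ee_rot: [-0.001, 0.994, 0.112, -0.002]
contact_force: [-5.1, 0.5, -0.5]
width: 0.0128
```

```bash
python3 -c "
from h import *
inrk()"
```

```text
rack TCP mm [-103.     1.2  112. ] F [-4.8  1.7 -0.5] M [0.17 0.94 0.11]
```

Emit:
step_arm:
  moves: [0.001,0,0,0,1,0.002,0,0,0,1,0.003,0,0,0,1,0.004,0,0,0,1,0.004,0,0,0,1]

```text
clock: 10.7
position: [0.5032, 0.0462, 0.1116]
ee_rot: [-0.001, 0.994, 0.112, -0.004]
contact_force: [-7.8, 1.5, -1.1]
width: 0.0125
```

```bash
python3 -c "
from h import *
inrk()"
```

```text
rack TCP mm [-102.3    1.7  111.6] F [-7.2  3.4 -1.1] M [0.19 1.39 0.15]
```

Emit:
step_arm:
  moves: [0.001,0,0,0,1,0.002,0,0,0,1,0.003,0,0,0,1,0.004,0,0,0,1,0.004,0,0,0,1]

```text
clock: 11.2
position: [0.5048, 0.047, 0.1114]
ee_rot: [-0.001, 0.994, 0.112, -0.004]
contact_force: [-7.1, 2.1, -1.1]
width: 0.0125
```

```bash
python3 -c "
from h import *
inrk();plan()"
```

```text
rack TCP mm [-100.5    2.1  111.4] F [-6.4  3.8 -1.1] M [0.42 1.38 0.19]
t 11.2 pos [0.5048 0.047  0.1114] yaw 0.2237 tilt 0.52 F [-7.12  2.1  -1.1 ] w 0.0125 q6 1.3
```

Emit:
step_arm:
  moves: [0,-0.001,0,0,1,0,-0.002,0,0,1,0,-0.003,0,0,1,0,-0.004,0,0,1,0,-0.004,0,0,1]

```text
clock: 11.7
position: [0.5059, 0.049, 0.1118]
ee_rot: [-0.001, 0.994, 0.112, -0.003]
contact_force: [-4.8, 1.1, -2.9]
width: 0.0126
```

```bash
python3 - <<'E'
from h import *
inrk()
f=lambda a,W,H:np.clip(255*(cv2.resize(a,(W,H),interpolation=cv2.INTER_CUBIC)/255.)**.6,0,255).astype(np.uint8)
a=grab("side","s4.png")[0][190:290,245:378]; b=grab("top","t4.png")[0][195:285,230:350]
cv2.imwrite("pics/g4.png",np.vstack([f(a,399,300),f(b,399,300)]))
E
```

```text
rack TCP mm [-98.9   3.7 111.8] F [-4.4  2.2 -2.9] M [0.43 1.03 0.18]
```

View pics/g4.png

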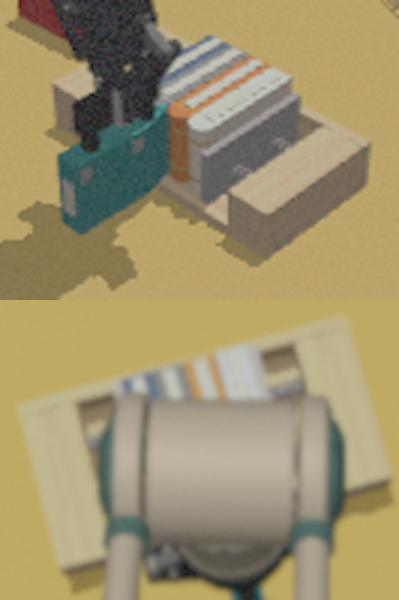

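Moving left relieved both the lateral and the axial force, so the left plate is the one that gives. I'll follow the wedge to the left.

Emit:
step_arm:
  moves: [0.002,-0.0007,0,0,1,0.004,-0.0014,0,0,1,0.006,-0.002,0,0,1,0.008,-0.0027,0,0,1,0.01,-0.0034,0,0,1]

```text
clock: 12.3
position: [0.5083, 0.051, 0.1113]
ee_rot: [-0.001, 0.994, 0.112, -0.005]
contact_force: [-8.5, 0.5, -1.4]
width: 0.0125
```

```bash
python3 -c "
from h import *
inrk()"
```

```text
rack TCP mm [-96.1   5.1 111.3] F [-8.1  2.6 -1.4] M [0.03 1.58 0.13]
```

Emit:
step_arm:
  moves: [0.002,-0.0007,0,0,1,0.004,-0.0014,0,0,1,0.006,-0.002,0,0,1,0.008,-0.0027,0,0,1,0.01,-0.0034,0,0,1]

```text
clock: 12.8
position: [0.5136, 0.0542, 0.1114]
ee_rot: [-0.001, 0.994, 0.112, -0.004]
contact_force: [-6.6, 1.6, -1.8]
width: 0.0127
```

```bash
python3 -c "
from h import *
inrk();plan()"
```

```text
rack TCP mm [-90.2   6.9 111.4] F [-6.   3.1 -1.8] M [0.2  1.4  0.15]
t 12.8 pos [0.5136 0.0542 0.1114] yaw 0.2237 tilt 0.48 F [-6.57  1.59 -1.8 ] w 0.0127 q6 1.32
```

Emit:
step_arm:
  moves: [0.002,-0.0007,0,0,1,0.004,-0.0014,0,0,1,0.006,-0.002,0,0,1,0.008,-0.0027,0,0,1,0.01,-0.0034,0,0,1]

```text
clock: 13.3
position: [0.5184, 0.0568, 0.1115]
ee_rot: [-0.001, 0.994, 0.112, -0.004]
contact_force: [-5.7, -0.0, -1.1]
width: 0.0125
```

```bash
python3 -c "
from h import *
inrk()"
```

```text
rack TCP mm [-84.9   8.3 111.5] F [-5.5  1.4 -1.1] M [0.12 1.38 0.04]
```

Emit:
step_arm:
  moves: [0.002,-0.0007,0,0,1,0.004,-0.0014,0,0,1,0.006,-0.002,0,0,1,0.008,-0.0027,0,0,1,0.01,-0.0034,0,0,1]

```text
clock: 13.8
position: [0.5231, 0.0594, 0.1115]
ee_rot: [-0.001, 0.994, 0.112, -0.004]
contact_force: [-5.8, 1.0, -0.9]
width: 0.0125
```

```bash
python3 -c "
from h import *
inrk();plan()"
```

```text
rack TCP mm [-79.8   9.6 111.5] F [-5.3  2.4 -0.9] M [0.04 1.31 0.03]
t 13.8 pos [0.5231 0.0594 0.1115] yaw 0.2236 tilt 0.43 F [-5.75  1.   -0.93] w 0.0125 q6 1.33
```

Emit:
step_arm:
  moves: [0.002,-0.0006,0,0,1,0.004,-0.0012,0,0,1,0.006,-0.0018,0,0,1,0.008,-0.0024,0,0,1,0.01,-0.003,0,0,1]

```text
clock: 14.3
position: [0.5277, 0.0618, 0.1115]
ee_rot: [-0.0, 0.994, 0.112, -0.004]
contact_force: [-6.2, 0.5, -1.5]
width: 0.0125
```

```bash
python3 -c "
from h import *
inrk()"
```

```text
rack TCP mm [-74.7  10.9 111.5] F [-5.9  2.  -1.5] M [-0.01  1.28  0.04]
```

Emit:
step_arm:
  moves: [0.002,-0.0006,0,0,1,0.004,-0.0012,0,0,1,0.006,-0.0018,0,0,1,0.008,-0.0024,0,0,1,0.01,-0.003,0,0,1]

```text
clock: 14.8
position: [0.5323, 0.0643, 0.1115]
ee_rot: [-0.0, 0.994, 0.112, -0.004]
contact_force: [-6.7, 0.0, -1.9]
width: 0.0124
```

```bash
python3 - <<'E'
from h import *
inrk();plan()
f=lambda a,W,H:np.clip(255*(cv2.resize(a,(W,H),interpolation=cv2.INTER_CUBIC)/255.)**.6,0,255).astype(np.uint8)
a=grab("side","s5.png")[0][190:280,250:370]; b=grab("top","t5.png")[0][195:285,230:350]
cv2.imwrite("pics/g5.png",np.hstack([f(a,400,300),f(b,400,300)]))
E
```

```text
rack TCP mm [-69.7  12.2 111.5] F [-6.5  1.6 -1.9] M [-0.04  1.31 -0.  ]
t 14.8 pos [0.5323 0.0643 0.1115] yaw 0.2236 tilt 0.42 F [-6.71  0.01 -1.88] w 0.0124 q6 1.34
```

View pics/g5.png

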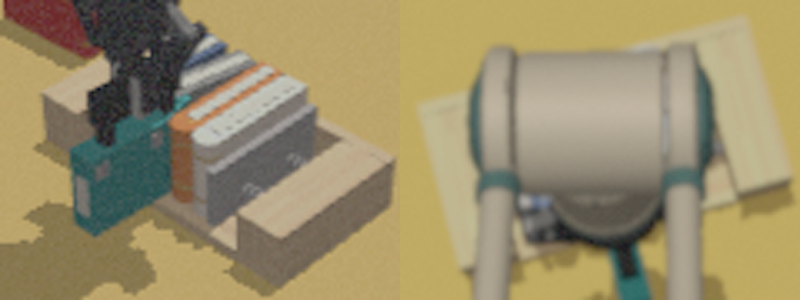

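The side crop shows the nose between grey and orange, the left books shifted, and orange and white standing. About 66 mm to go.

Emit:
step_arm:
  moves: [0.004,-0.0006,0,0,1,0.008,-0.0012,0,0,1,0.012,-0.0018,0,0,1,0.016,-0.0022,0,0,1,0.02,-0.0025,0,0,1]

```text
clock: 15.4
position: [0.5404, 0.0685, 0.1112]
ee_rot: [-0.001, 0.994, 0.111, -0.005]
contact_force: [-8.7, 2.6, -1.3]
width: 0.0124
```

```bash
python3 -c "
from h import *
inrk()"
```

```text
rack TCP mm [-60.8  14.2 111.2] F [-7.8  4.7 -1.3] M [0.3  1.69 0.04]
```

Emit:
step_arm:
  moves: [0.004,-0.0001,0,0,1,0.008,-0.0002,0,0,1,0.012,-0.0003,0,0,1,0.016,-0.0004,0,0,1,0.02,-0.0005,0,0,1]

```text
clock: 15.9
position: [0.5506, 0.0716, 0.1113]
ee_rot: [-0.002, 0.994, 0.111, -0.004]
contact_force: [-7.1, 3.5, -0.6]
width: 0.0122
```

```bash
python3 -c "
from h import *
inrk();plan()"
```

```text
rack TCP mm [-50.1  14.8 111.3] F [-6.   5.1 -0.6] M [0.64 1.51 0.1 ]
t 15.9 pos [0.5506 0.0716 0.1113] yaw 0.223 tilt 0.54 F [-7.07  3.47 -0.6 ] w 0.0122 q6 1.35
```

Emit:
step_arm:
  moves: [0.002,-0.001,0,0,1,0.004,-0.002,0,0,1,0.008,-0.003,0,0,1,0.012,-0.0033,0,0,1,0.016,-0.0034,0,0,1]

```text
clock: 16.4
position: [0.559, 0.0741, 0.1115]
ee_rot: [-0.001, 0.994, 0.111, -0.004]
contact_force: [-5.7, 0.4, -1.6]
width: 0.0124
```

```bash
python3 -c "
from h import *
inrk();plan()"
```

```text
rack TCP mm [-41.4  15.2 111.5] F [-5.5  1.8 -1.6] M [ 0.17  1.34 -0.02]
t 16.4 pos [0.559  0.0741 0.1115] yaw 0.2234 tilt 0.41 F [-5.74  0.41 -1.61] w 0.0124 q6 1.35
```

Emit:
step_arm:
  moves: [0.004,-0.0002,0,0,1,0.008,-0.0004,0,0,1,0.012,-0.0006,0,0,1,0.016,-0.0008,0,0,1,0.02,-0.001,0,0,1]

```text
clock: 16.9
position: [0.569, 0.0766, 0.1115]
ee_rot: [-0.001, 0.994, 0.111, -0.003]
contact_force: [-4.4, 0.6, -1.2]
width: 0.0124
```

```bash
python3 -c "
from h import *
inrk()"
```

```text
rack TCP mm [-31.   15.2 111.5] F [-4.1  1.7 -1.2] M [ 0.11  0.85 -0.01]
```

Emit:
step_arm:
  moves: [0.004,-0.0001,0,0,1,0.008,-0.0003,0,0,1,0.012,-0.0004,0,0,1,0.016,-0.0006,0,0,1,0.02,-0.0007,0,0,1]

```text
clock: 17.4
position: [0.5805, 0.0795, 0.1124]
ee_rot: [-0.001, 0.994, 0.112, -0.001]
contact_force: [-4.7, 3.3, -1.6]
width: 0.0127
```

```bash
python3 - <<'E'
from cfit import *
im,*c=grab("side"); s=manip.get_state(); plan(); inrk()
big,H=run(im,c,s["position"],.2235,12.5,(245,195,330,270),0)
cn,_=cv2.findContours(H.astype(np.uint8),0,2); cv2.drawContours(big,cn,-1,(0,0,255),1)
cv2.imwrite("pics/f6.png",cv2.resize(np.clip(255*(big/255.)**.6,0,255).astype(np.uint8),None,fx=2,fy=2))
E
```

```text
t 17.45 pos [0.5809 0.0796 0.1124] yaw 0.2238 tilt 0.11 F [-4.34  3.25 -1.21] w 0.0127 q6 1.36
rack TCP mm [-18.8  15.2 112.4] F [-3.4  4.2 -1.2] M [0.52 0.91 0.24]
offx -24.3 underside z 39.2 dyaw 0.545 pitch -0.055 cost 2527.0 area 6952
```

View pics/f6.png

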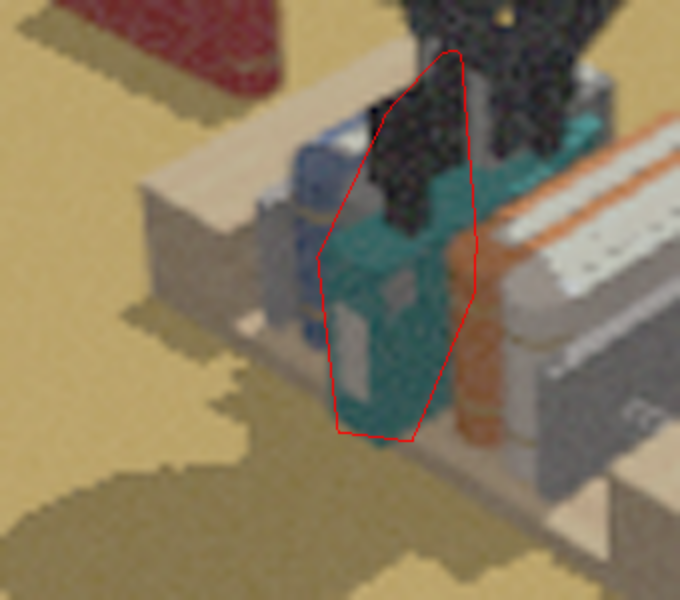

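The fit fails here because the orange book hides the case. The picture itself shows the case well in, upright and clear of toppling. I'll go on to the stop in shorter steps.

Emit:
step_arm:
  moves: [0.003,-0.0008,0,0,1,0.006,-0.0012,0,0,1,0.009,-0.0014,0,0,1,0.012,-0.0015,0,0,1,0.015,-0.0016,0,0,1]

```text
clock: 17.95
position: [0.5883, 0.0815, 0.1126]
ee_rot: [-0.0, 0.994, 0.112, -0.0]
contact_force: [-4.3, 2.1, -2.2]
width: 0.0125
```

Emit:
step_arm:
  moves: [0.001,0,0,0,1,0.002,0,0,0,1,0.004,-0.0001,0,0,1,0.005,-0.0001,0,0,1,0.006,-0.0001,0,0,1]

```text
clock: 18.45
position: [0.5912, 0.0822, 0.1126]
ee_rot: [-0.0, 0.994, 0.111, -0.0]
contact_force: [-4.2, 2.6, -2.0]
width: 0.0127
```

```bash
python3 -c "
from h import *
inrk();plan()"
```

```text
rack TCP mm [ -8.2  15.3 112.6] F [-3.5  3.5 -2. ] M [0.5  1.01 0.28]
t 18.45 pos [0.5912 0.0822 0.1126] yaw 0.2235 tilt 0.04 F [-4.2   2.57 -1.99] w 0.0127 q6 1.37
```

Emit:
step_arm:
  moves: [0.001,0,0,0,1,0.002,0,0,0,1,0.003,0,0,0,1,0.004,0,0,0,1,0.004,0,0,0,1]

```text
clock: 18.95
position: [0.5932, 0.0827, 0.1126]
ee_rot: [-0.0, 0.994, 0.112, -0.0]
contact_force: [-4.8, 3.0, -2.1]
width: 0.0127
```

```bash
python3 -c "
from h import *
inrk()"
```

```text
rack TCP mm [ -6.1  15.3 112.6] F [-3.9  4.1 -2.1] M [0.48 0.99 0.22]
```

Emit:
step_arm:
  moves: [0.001,0,0,0,1,0.002,0,0,0,1,0.003,0,0,0,1,0.004,0,0,0,1,0.004,0,0,0,1]

```text
clock: 19.45
position: [0.5951, 0.0832, 0.1126]
ee_rot: [-0.0, 0.994, 0.112, -0.0]
contact_force: [-4.3, 2.5, -1.4]
width: 0.0125
```

```bash
python3 -c "
from h import *
inrk()"
```

```text
rack TCP mm [ -4.1  15.3 112.6] F [-3.6  3.5 -1.4] M [0.45 0.95 0.26]
```

Emit:
step_arm:
  moves: [0.001,0,0,0,1,0.002,0,0,0,1,0.003,0,0,0,1,0.003,0,0,0,1,0.003,0,0,0,1]

```text
clock: 19.95
position: [0.5965, 0.0836, 0.1125]
ee_rot: [-0.0, 0.994, 0.112, -0.0]
contact_force: [-4.5, 2.9, -1.9]
width: 0.0129
```

```bash
python3 -c "
from h import *
inrk()"
```

```text
rack TCP mm [ -2.7  15.3 112.5] F [-3.7  3.9 -1.9] M [0.52 0.98 0.27]
```

Emit:
step_arm:
  moves: [0.001,0,0,0,1,0.002,0,0,0,1,0.003,0,0,0,1,0.003,0,0,0,1,0.003,0,0,0,1]

```text
clock: 20.45
position: [0.598, 0.0839, 0.1126]
ee_rot: [-0.0, 0.994, 0.112, -0.0]
contact_force: [-4.0, 3.2, -2.4]
width: 0.0126
```

```bash
python3 -c "
from h import *
inrk()"
```

```text
rack TCP mm [ -1.2  15.3 112.6] F [-3.1  4.  -2.4] M [0.52 1.07 0.29]
```

Emit:
step_arm:
  moves: [0.001,0,0,0,1,0.002,0,0,0,1,0.003,0,0,0,1,0.003,0,0,0,1,0.003,0,0,0,1]

```text
clock: 20.95
position: [0.5994, 0.0843, 0.1125]
ee_rot: [-0.0, 0.994, 0.112, -0.0]
contact_force: [-4.2, 3.8, -1.0]
width: 0.0125
```

```bash
python3 -c "
from h import *
inrk()"
```

```text
rack TCP mm [  0.3  15.3 112.5] F [-3.2  4.7 -1. ] M [0.55 1.01 0.3 ]
```

Emit:
step_arm:
  moves: [0.001,0,0,0,1,0.002,0,0,0,1,0.003,0,0,0,1,0.003,0,0,0,1,0.003,0,0,0,1]

```text
clock: 21.45
position: [0.6009, 0.0847, 0.1126]
ee_rot: [-0.0, 0.994, 0.112, -0.0]
contact_force: [-5.0, 3.0, -2.3]
width: 0.0127
```

```bash
python3 -c "
from h import *
inrk()"
```

```text
rack TCP mm [  1.8  15.3 112.6] F [-4.1  4.1 -2.3] M [0.54 0.98 0.24]
```

Emit:
step_arm:
  moves: [0.001,0,0,0,1,0.002,0,0,0,1,0.003,0,0,0,1,0.003,0,0,0,1,0.003,0,0,0,1]

```text
clock: 21.95
position: [0.6023, 0.085, 0.1125]
ee_rot: [-0.0, 0.994, 0.112, -0.0]
contact_force: [-4.6, 3.2, -2.4]
width: 0.0127
```

```bash
python3 - <<'E'
from cfit import *
im,*c=grab("side"); s=manip.get_state(); plan(); inrk()
x0,y0,S=245,190,8
big=cv2.resize(im[y0:y0+75,x0:x0+95],None,fx=S,fy=S,interpolation=cv2.INTER_CUBIC); big=np.clip(255*(big/255.)**.6,0,255).astype(np.uint8)
def line(P,col): cv2.polylines(big,[((proj(P,*c)-[x0-.5,y0-.5])*S-.5).round().astype(int)],False,col,1)
for off,col in((0,(0,0,255)),(3,(255,0,255))):
  m=model([off,0,s["position"][2]*1000-99,.035,0],s["position"],.2235)
  line([m[0],m[9],m[19],m[10],m[0]],col); line([m[10],m[11],m[14],m[15],m[18],m[19]],col)
cv2.imwrite("pics/f7.png",big)
E
```

```text
t 22.0 pos [0.6023 0.085  0.1125] yaw 0.2236 tilt 0.06 F [-4.55  2.67 -2.38] w 0.0125 q6 1.37
rack TCP mm [  3.3  15.3 112.5] F [-3.8  3.7 -2.4] M [0.54 1.04 0.28]
```

View pics/f7.png

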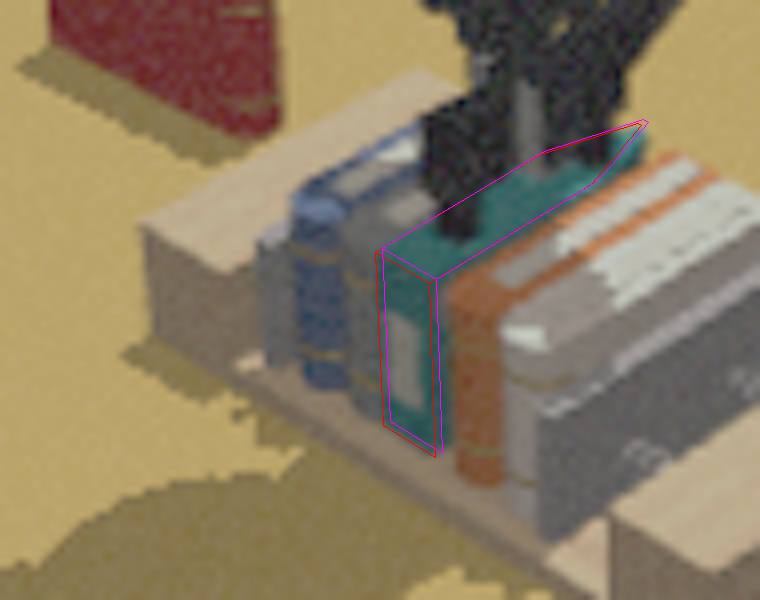

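The case's rear face (382–450, 250–455) is nearly flush with the spines, with about 2 mm left to go. I'll continue in small steps to the stop.

Emit:
step_arm:
  moves: [0.001,0,0,0,1,0.002,0,0,0,1,0.003,0,0,0,1,0.003,0,0,0,1,0.003,0,0,0,1]

```text
clock: 22.5
position: [0.6035, 0.0853, 0.1125]
ee_rot: [-0.0, 0.994, 0.112, -0.001]
contact_force: [-4.7, 3.3, -0.9]
width: 0.0125
```

```bash
python3 -c "
from h import *
inrk()"
```

```text
rack TCP mm [  4.5  15.3 112.5] F [-3.8  4.4 -0.9] M [0.5  1.15 0.3 ]
```

Emit:
step_arm:
  moves: [0.001,0,0,0,1,0.002,0,0,0,1,0.002,0,0,0,1,0.002,0,0,0,1,0.002,0,0,0,1]

```text
clock: 23.0
position: [0.6037, 0.0854, 0.1125]
ee_rot: [-0.0, 0.994, 0.112, -0.001]
contact_force: [-6.8, 2.5, -1.3]
width: 0.0122
```

```bash
python3 -c "
from h import *
inrk()"
```

```text
rack TCP mm [  4.7  15.3 112.5] F [-6.   4.1 -1.3] M [0.43 1.41 0.25]
```

The tool has stopped advancing and the axial force has risen, so the case is at the stop. I'll lower it to the floor.

Emit:
step_arm:
  moves: [0,0,0.001,0,1,0,0,0.002,0,1,0,0,0.003,0,1,0,0,0.004,0,1,0,0,0.004,0,1]

```text
clock: 23.5
position: [0.6038, 0.0854, 0.1114]
ee_rot: [-0.0, 0.994, 0.112, -0.001]
contact_force: [-7.7, 2.7, 3.6]
width: 0.0126
```

```bash
python3 -c "
from h import *
inrk()"
```

```text
rack TCP mm [  4.9  15.3 111.4] F [-6.8  4.5  3.6] M [0.45 1.64 0.28]
```

Emit:
step_arm:
  moves: [0,0,0.001,0,1,0,0,0.002,0,1,0,0,0.002,0,1,0,0,0.002,0,1,0,0,0.002,0,1]

```text
clock: 24.0
position: [0.6038, 0.0854, 0.1104]
ee_rot: [-0.0, 0.994, 0.112, -0.001]
contact_force: [-7.7, 3.2, 4.1]
width: 0.0127
```

```bash
python3 -c "
from h import *
inrk()"
```

```text
rack TCP mm [  4.8  15.3 110.4] F [-6.7  4.9  4.1] M [0.4  1.62 0.25]
```

Emit:
step_arm:
  moves: [0,0,0.001,0,1,0,0,0.002,0,1,0,0,0.002,0,1,0,0,0.002,0,1,0,0,0.002,0,1]

```text
clock: 24.5
position: [0.6037, 0.0854, 0.1096]
ee_rot: [-0.0, 0.994, 0.112, -0.001]
contact_force: [-7.9, 1.2, 4.0]
width: 0.0129
```

```bash
python3 -c "
from h import *
inrk()"
```

```text
rack TCP mm [  4.8  15.3 109.6] F [-7.3  3.1  4. ] M [0.46 1.59 0.27]
```

Emit:
step_arm:
  moves: [0,0,0.001,0,1,0,0,0.002,0,1,0,0,0.002,0,1,0,0,0.002,0,1,0,0,0.002,0,1]

```text
clock: 25.0
position: [0.6036, 0.0853, 0.1095]
ee_rot: [-0.0, 0.994, 0.112, -0.001]
contact_force: [-9.7, 1.4, 10.0]
width: 0.0129
```

```bash
python3 -c "
from h import *
inrk();plan()"
```

```text
rack TCP mm [  4.7  15.3 109.5] F [-9.1  3.8 10. ] M [0.46 1.78 0.25]
t 25.0 pos [0.6036 0.0853 0.1095] yaw 0.2237 tilt 0.12 F [-9.74  1.45 10.  ] w 0.0129 q6 1.37
```

On the floor. I'll relax the command, open and retreat.

Emit:
step_arm:
  moves: [-0.001,-0.001,-0.001,0,1,-0.002,-0.0025,-0.002,0,1,-0.002,-0.0025,-0.002,0,1,-0.002,-0.0025,-0.002,0,1,-0.002,-0.0025,-0.002,0,1]

```text
clock: 25.5
position: [0.6035, 0.0855, 0.1095]
ee_rot: [0.001, 0.994, 0.112, -0.0]
contact_force: [-6.3, 0.7, 3.4]
width: 0.0123
```

```bash
python3 -c "
from h import *
inrk();plan()"
```

```text
rack TCP mm [  4.6  15.4 109.5] F [-6.   2.2  3.4] M [0.18 1.28 0.23]
t 25.5 pos [0.6035 0.0855 0.1095] yaw 0.2239 tilt 0.07 F [-6.34  0.71  3.41] w 0.0123 q6 1.37
```

Emit:
step_arm:
  moves: [-0.002,-0.001,0,0,1,-0.003,-0.0015,0,0,0.5,-0.003,-0.0015,0,0,0,-0.003,-0.0015,0,0,-0.5,-0.003,-0.0015,0,0,-0.5]
  force: 20

```text
clock: 26.0
position: [0.6032, 0.0865, 0.109]
ee_rot: [0.0, 0.994, 0.111, 0.001]
contact_force: [0.5, 0.2, 1.1]
width: 0.0632
```

Emit:
step_arm:
  moves: [0,0,0,0,-0.5,0,0,-0.02,0,-0.5,0,0,-0.06,0,-0.5,0,0,-0.12,0,-0.5,0,0,-0.2,0,-0.5]

```text
clock: 26.5
position: [0.6012, 0.0865, 0.2088]
ee_rot: [-0.0, 0.994, 0.111, -0.002]
contact_force: [0.4, -0.1, -0.1]
width: 0.0639
```

Emit:
step_arm:
  moves: [-0.08,0,0,0,-0.5,-0.16,0,0,0,-0.5,-0.24,0,0,0,-0.5,-0.32,0,0,0,-0.5,-0.4,0,0,0,-0.5]

```text
clock: 27.0
position: [0.4058, 0.042, 0.2093]
ee_rot: [0.0, 0.994, 0.112, 0.001]
contact_force: [0.1, -0.0, 1.0]
width: 0.0636
```

```bash
python3 - <<'E'
from h import *
plan()
f=lambda a,W,H:np.clip(255*(cv2.resize(a,(W,H),interpolation=cv2.INTER_CUBIC)/255.)**.6,0,255).astype(np.uint8)
a=grab("side","s8.png")[0][185:275,250:370]; b=grab("top","t8.png")[0][195:285,230:350]
cv2.imwrite("pics/g8.png",np.hstack([f(a,400,300),f(b,400,300)]))
E
```

```text
t 27.0 pos [0.4058 0.042  0.2093] yaw 0.2237 tilt 0.09 F [ 0.07 -0.02  0.96] w 0.0636 q6 1.28
```

View pics/g8.png

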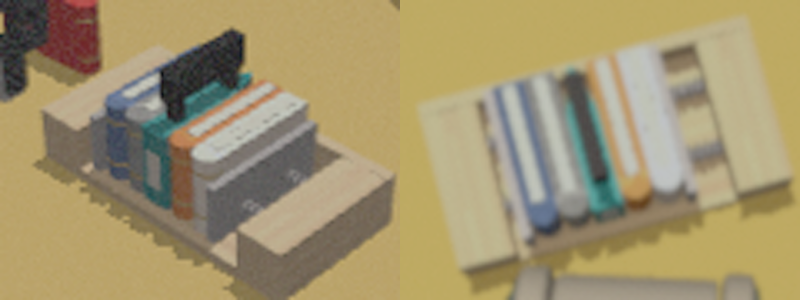

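I've now viewed 12 pictures. The last shows the order blue, grey, case, orange, white, all upright. The case's rear edge (590–622, 217–207) may stand 2–3 mm proud of the spine line, so I'll check depth and yaw numerically.

```bash
cat > chk.py <<'E'
from h import *
from scipy.optimize import minimize
def hull(P,c,shape,o,S):
    H=np.zeros(shape,np.uint8); q=(proj(P,*c)-[o[0]-.5,o[1]-.5])*S-.5
    cv2.fillConvexPoly(H,cv2.convexHull((q*16).round().astype(np.int32)),1,shift=4); return H>0
def place(P,p):
    c,s=np.cos(p[2]/100),np.sin(p[2]/100);P=np.array(P,float)
    x=RK[0]+(p[0])/1000;y=RK[1]+p[1]/1000;P=P/1000
    return np.c_[x+c*P[:,0]-s*P[:,1],y+s*P[:,0]+c*P[:,1],P[:,2]]
def fitm(M,P,c,o,S,p0,ign=None):
    def f(p):
        H=hull(place(P,p),c,M.shape,o,S); d=M^H
        if ign is not None: d&=~ign
        return d.sum()
    r=minimize(f,p0,method="Nelder-Mead",options=dict(initial_simplex=[p0]+[np.add(p0,np.eye(3)[i]*6) for i in range(3)]))
    return r.x,r.fun,M.sum()
S=6
if __name__=="__main__":
    im,*c=grab("top"); o=(225,190)
    big=cv2.resize(im[190:290,225:360],None,fx=S,fy=S,interpolation=cv2.INTER_CUBIC)
    bar=[(sx*40,sy*7,z) for sx in(-1,1) for sy in(-1,1) for z in(98,126)]
    print("bar px V around", np.percentile(big[90*S//6:,].max(2),[1,5,20]))
    for th in(32,40,48):
        M=(big.max(2)<th).astype(np.uint8); n,l,st,ce=cv2.connectedComponentsWithStats(M)
        # component nearest to predicted handle centre
        pc=(proj([rk(.0,.012,.126)],*c)[0]-o)*S
        k=1+np.argmin([np.hypot(*(ce[i]-pc))+(1e6 if st[i,4]<800 else 0) for i in range(1,n)])
        p,fu,a=fitm(l==k,bar,c,o,S,[0,12,24.5]); 
        d=np.array([p[0],p[1]]);C,N=np.cos(.245),np.sin(.245)
        print(th,"case origin in rack",[round(C*d[0]+N*d[1],1),round(-N*d[0]+C*d[1],1)],"yaw",round(p[2]/100,3),"cost",fu,a)
    # rack outline (all non-mat pixels inside, compare hue/sat) 
    hsv=cv2.cvtColor(big,cv2.COLOR_BGR2HSV); print("mat hsv",hsv[20,20],"wood",[hsv[tuple(((proj([rk(0,s*.108,.048)],*c)[0]-o)*S).astype(int)[::-1])] .tolist() for s in(1,-1)])
E
python3 chk.py
```

```text
bar px V around [ 38.  75. 110.]
32 case origin in rack [np.float64(2.5), np.float64(14.4)] yaw 0.26 cost 7293.0 279
40 case origin in rack [np.float64(2.4), np.float64(14.6)] yaw 0.25 cost 3756.0 3815
48 case origin in rack [np.float64(2.0), np.float64(14.7)] yaw 0.249 cost 2662.0 4907
mat hsv [ 22 172 156] wood [[22, 100, 158], [22, 101, 157]]
```

```bash
cat > chk2.py <<'E'
from chk import *
S=6
C,N=np.cos(.245),np.sin(.245)
def rep(n,p,fu,a): print(n,"in nominal rack",(round(C*p[0]+N*p[1],1),round(-N*p[0]+C*p[1],1)),"yaw",round(p[2]/100,3),"cost",int(fu),int(a))
for n,o,w,h in(("top",(225,190),135,100),("side",(240,180),140,110)):
    im,*c=grab(n)
    big=cv2.resize(cv2.GaussianBlur(im,(3,3),0)[o[1]:o[1]+h,o[0]:o[0]+w],None,fx=S,fy=S,interpolation=cv2.INTER_CUBIC)
    hsv=cv2.cvtColor(big,cv2.COLOR_BGR2HSV)
    wood=cv2.inRange(hsv,(14,40,45),(30,137,255))
    for s in(1,-1):
        H=[(x,y*s,z) for x in(-65,65) for y in(86,130) for z in(0,48)]
        T=[(x,y*s,48) for x in(-65,65) for y in(86,130)]
        reg=cv2.dilate(hull(place(H,[0,0,24.5]),c,wood.shape,o,S).astype(np.uint8),np.ones((31,31)))>0
        inner=[(x,y*s,z) for x in(-75,75) for y in(40,86) for z in(0,30)]
        ign=~reg | (hull(place(inner,[0,0,24.5]),c,wood.shape,o,S)&~hull(place(T,[0,0,24.5]),c,wood.shape,o,S))
        rep(n+" housing%+d"%s,*fitm(wood>0,H,c,o,S,[0,0,24.5],ign))
    if n=="top":
        bar=[(sx*40,sy*7,z) for sx in(-1,1) for sy in(-1,1) for z in(98,126)]
        for th in(56,62,68):
            M=(big.max(2)<th).astype(np.uint8); reg=cv2.dilate(hull(place(bar,[-3,15,25]),c,wood.shape,o,S).astype(np.uint8),np.ones((41,25)))>0
            rep("bar %d"%th,*fitm(M>0,bar,c,o,S,[0,14,24.5],~reg))
E
python3 chk2.py
```

```text
top housing+1 in nominal rack (np.float64(2.4), np.float64(2.9)) yaw 0.23 cost 2725 163499
top housing-1 in nominal rack (np.float64(5.1), np.float64(3.6)) yaw 0.247 cost 467 163499
bar 56 in nominal rack (np.float64(1.2), np.float64(14.9)) yaw 0.249 cost 2269 8491
bar 62 in nominal rack (np.float64(0.7), np.float64(14.5)) yaw 0.253 cost 1723 10449
bar 68 in nominal rack (np.float64(0.4), np.float64(14.3)) yaw 0.263 cost 1607 13236
side housing+1 in nominal rack (np.float64(5.4), np.float64(5.3)) yaw 0.253 cost 12778 99892
side housing-1 in nominal rack (np.float64(3.9), np.float64(4.0)) yaw 0.254 cost 985 99892
```

The numeric checks disagree by a few mm: handle fit gives case x of 0.5–2.4 mm, housing fits put the rack 4–5 mm farther back. That puts the nose at about 51–53 mm, too near the limit of 50. I'll regrasp and press the case home once more.

Emit:
step_arm:
  moves: [0.08,0,0,0,-0.5,0.16,0,0,0,-0.5,0.24,0,0,0,-0.5,0.32,0,0,0,-0.5,0.4,0,0,0,-0.5]

```text
clock: 27.75
position: [0.6056, 0.0874, 0.2083]
ee_rot: [-0.0, 0.994, 0.112, 0.001]
contact_force: [-0.3, 0.0, 0.3]
width: 0.064
```

Emit:
step_arm:
  moves: [0,0.0015,0,0,-0.5,0,0.0015,0.08,0,-0.5,0,0.0015,0.14,0,-0.5,0,0.0015,0.18,0,-0.5,0,0.0015,0.198,0,-0.5]

```text
clock: 28.25
position: [0.6016, 0.086, 0.107]
ee_rot: [-0.0, 0.994, 0.112, -0.002]
contact_force: [-0.4, -0.5, 1.0]
width: 0.0643
```

Emit:
step_arm:
  moves: [0,0,0,0,0.2,0,0,0,0,0.6,0,0,0,0,1,0,0,0,0,1,0,0,0,0,1]
  force: 60

```text
clock: 28.75
position: [0.6035, 0.0856, 0.1113]
ee_rot: [0.0, 0.994, 0.112, 0.002]
contact_force: [1.2, -1.8, 4.8]
width: 0.0132
```

```bash
python3 -c "
from h import *
inrk();plan()"
```

```text
rack TCP mm [  4.6  15.6 111.3] F [ 0.7 -2.1  4.8] M [-0.14 -0.03  0.19]
t 28.75 pos [0.6035 0.0856 0.1113] yaw 0.2238 tilt 0.2 F [ 1.17 -1.83  4.81] w 0.0132 q6 1.37
```

Emit:
step_arm:
  moves: [0.001,0,0,0,1,0.002,0,0,0,1,0.003,0,0,0,1,0.003,0,0,0,1,0.003,0,0,0,1]
  force: 100

```text
clock: 29.25
position: [0.6036, 0.0857, 0.1114]
ee_rot: [0.001, 0.994, 0.112, 0.0]
contact_force: [-2.6, -1.3, 8.2]
width: 0.012
```

```bash
python3 -c "
from h import *
inrk()"
```

```text
rack TCP mm [  4.8  15.6 111.4] F [-2.9 -0.6  8.2] M [-0.28  0.34  0.15]
```

Emit:
step_arm:
  moves: [0.001,0,0,0,1,0.002,0,0,0,1,0.002,0,0,0,1,0.002,0,0,0,1,0.002,0,0,0,1]

```text
clock: 29.75
position: [0.6038, 0.0857, 0.1115]
ee_rot: [0.001, 0.994, 0.112, -0.0]
contact_force: [-4.9, -2.0, 10.7]
width: 0.0123
```

```bash
python3 -c "
from h import *
inrk()"
```

```text
rack TCP mm [  5.   15.6 111.5] F [-5.2 -0.8 10.7] M [-0.35  0.57  0.13]
```

Emit:
step_arm:
  moves: [0,0,-0.003,0,1,0.001,0,-0.005,0,1,0.002,0,-0.006,0,1,0.003,0,-0.006,0,1,0.003,0,-0.006,0,1]

```text
clock: 30.25
position: [0.6044, 0.086, 0.1119]
ee_rot: [0.0, 0.994, 0.112, -0.002]
contact_force: [-4.8, -4.5, 0.1]
width: 0.0125
```

```bash
python3 -c "
from h import *
inrk()"
```

```text
rack TCP mm [  5.6  15.7 111.9] F [-5.8 -3.2  0.1] M [-0.83  0.83  0.16]
```

Emit:
step_arm:
  moves: [0.001,0,0,0,1,0.002,0,0,0,1,0.003,0,0,0,1,0.003,0,0,0,1,0.003,0,0,0,1]

```text
clock: 30.75
position: [0.6047, 0.0861, 0.112]
ee_rot: [0.001, 0.994, 0.112, -0.004]
contact_force: [-6.8, -4.1, 3.3]
width: 0.0126
```

```bash
python3 -c "
from h import *
inrk()"
```

```text
rack TCP mm [  5.9  15.7 112. ] F [-7.6 -2.3  3.3] M [-0.94  1.19  0.17]
```

Emit:
step_arm:
  moves: [0.001,0,0,0,1,0.002,0,0,0,1,0.003,0,0,0,1,0.003,0,0,0,1,0.003,0,0,0,1]

```text
clock: 31.25
position: [0.605, 0.0862, 0.1121]
ee_rot: [0.001, 0.994, 0.112, -0.005]
contact_force: [-8.9, -4.6, 4.7]
width: 0.0125
```

```bash
python3 -c "
from h import *
inrk();plan()"
```

```text
rack TCP mm [  6.2  15.7 112.1] F [-9.7 -2.3  4.7] M [-1.04  1.58  0.07]
t 31.25 pos [0.605  0.0862 0.1121] yaw 0.224 tilt 0.56 F [-8.87 -4.59  4.71] w 0.0125 q6 1.38
```

The response is stiff and elastic up to about -10 N, so the case is against the stop. I'll relieve the load and release.

Emit:
step_arm:
  moves: [-0.002,0.001,0,0,1,-0.004,0.002,0,0,1,-0.006,0.002,0,0,1,-0.006,0.002,0,0,1,-0.006,0.002,0,0,1]

```text
clock: 31.75
position: [0.6046, 0.0859, 0.112]
ee_rot: [-0.0, 0.994, 0.112, -0.002]
contact_force: [-5.3, -1.8, 1.7]
width: 0.0124
```

```bash
python3 -c "
from h import *
inrk()"
```

```text
rack TCP mm [  5.7  15.5 112. ] F [-5.6 -0.5  1.7] M [-0.41  1.14  0.15]
```

Emit:
step_arm:
  moves: [0,0,0,0,0.5,0,0,0,0,0,0,0,0,0,-0.5,0,0,0,0,-0.5,0,0,0,0,-0.5]
  force: 20

```text
clock: 32.25
position: [0.6069, 0.0859, 0.1128]
ee_rot: [-0.0, 0.994, 0.111, 0.001]
contact_force: [0.1, 0.1, -0.0]
width: 0.0639
```

Emit:
step_arm:
  moves: [0,0,0,0,-0.5,0,0,-0.02,0,-0.5,0,0,-0.06,0,-0.5,0,0,-0.12,0,-0.5,0,0,-0.2,0,-0.5]

```text
clock: 32.75
position: [0.6054, 0.0857, 0.2128]
ee_rot: [-0.0, 0.994, 0.111, -0.002]
contact_force: [-0.3, 0.8, 0.3]
width: 0.0641
```

Emit:
step_arm:
  moves: [-0.08,0,0,0,-0.5,-0.16,0,0,0,-0.5,-0.24,0,0,0,-0.5,-0.32,0,0,0,-0.5,-0.4,0,0,0,-0.5]

```text
clock: 33.25
position: [0.41, 0.0412, 0.2133]
ee_rot: [0.0, 0.994, 0.112, 0.001]
contact_force: [-0.5, -0.2, 1.2]
width: 0.0637
```

```bash
cat > chk3.py <<'E'
from chk import *
S=6;C,N=np.cos(.245),np.sin(.245)
def ends(M):  # endpoints along rack x of a mask's main axis, px
    y,x=np.nonzero(M); return x,y
from scipy.ndimage import label
im8=cv2.imread("pics/t8.png"); im,*c=grab("top","t9.png"); sd=grab("side","s9.png")[0]
o=(225,190)
for nm,I in(("first release",im8),("now",im)):
    big=cv2.resize(I[190:290,225:360],None,fx=S,fy=S,interpolation=cv2.INTER_CUBIC)
    bar=[(sx*40,sy*7,z) for sx in(-1,1) for sy in(-1,1) for z in(98,126)]
    reg=cv2.dilate(hull(place(bar,[-3,15,25]),c,big.shape[:2],o,S).astype(np.uint8),np.ones((41,25)))>0
    for th in(50,60):
        p,fu,a=fitm(big.max(2)<th,bar,c,o,S,[0,14,24.5],~reg); print(nm,th,(round(C*p[0]+N*p[1],1),round(-N*p[0]+C*p[1],1)),round(p[2]/100,3),int(fu))
# book tops at z=80: profile along each book axis -> colour transitions vs mat, in nominal rack x
def prof(y,z,I=im):
    xs=np.arange(-75,75,.5); q=proj([rk(x/1000,y/1000,z) for x in xs],*c).astype(np.float32)
    return xs,cv2.remap(I,q[None,:,0],q[None,:,1],cv2.INTER_LINEAR)[0].astype(int)
for nm,y in(("blue",64),("grey",38.5),("case",14.5),("orange",-9.5),("white",-33)):
    xs,v=prof(y,.08); print(nm,[(int(x),*map(int,b)) for x,b in zip(xs,v) if -66<=x<=-40 and x%2==0])
E
python3 chk3.py
```

```text
first release 50 (np.float64(1.5), np.float64(14.4)) 0.251 2433
first release 60 (np.float64(0.8), np.float64(14.6)) 0.246 1643
now 50 (np.float64(1.7), np.float64(14.1)) 0.263 2430
now 60 (np.float64(1.0), np.float64(14.2)) 0.253 1641
blue [(-66, 53, 75, 93), (-64, 49, 71, 90), (-62, 44, 62, 77), (-60, 35, 43, 51), (-58, 31, 31, 32), (-56, 34, 28, 25), (-54, 45, 34, 28), (-52, 69, 50, 40), (-50, 87, 63, 49), (-48, 97, 69, 53), (-46, 99, 71, 55), (-44, 100, 71, 55), (-42, 102, 71, 56), (-40, 105, 74, 58)]
grey [(-66, 53, 78, 98), (-64, 50, 74, 91), (-62, 43, 61, 74), (-60, 34, 45, 53), (-58, 30, 36, 39), (-56, 31, 35, 37), (-54, 41, 45, 47), (-52, 60, 65, 66), (-50, 77, 82, 83), (-48, 87, 93, 94), (-46, 90, 96, 97), (-44, 91, 97, 98), (-42, 91, 97, 98), (-40, 93, 100, 100)]
case [(-66, 54, 79, 99), (-64, 50, 72, 88), (-62, 44, 61, 70), (-60, 41, 52, 53), (-58, 43, 51, 51), (-56, 45, 51, 46), (-54, 51, 57, 38), (-52, 62, 66, 29), (-50, 69, 73, 23), (-48, 63, 68, 18), (-46, 61, 65, 18), (-44, 60, 63, 19), (-42, 60, 63, 18), (-40, 60, 64, 18)]
orange [(-66, 54, 80, 101), (-64, 50, 75, 96), (-62, 40, 64, 85), (-60, 23, 45, 69), (-58, 11, 33, 59), (-56, 8, 30, 59), (-54, 11, 39, 70), (-52, 26, 64, 101), (-50, 37, 86, 130), (-48, 43, 99, 148), (-46, 46, 104, 155), (-44, 46, 105, 155), (-42, 47, 106, 156), (-40, 48, 107, 155)]
white [(-66, 55, 81, 101), (-64, 53, 76, 94), (-62, 50, 68, 83), (-60, 47, 60, 71), (-58, 47, 57, 66), (-56, 53, 62, 69), (-54, 76, 81, 85), (-52, 104, 107, 108), (-50, 136, 137, 135), (-48, 154, 156, 153), (-46, 160, 162, 157), (-44, 162, 163, 159), (-42, 163, 163, 159), (-40, 164, 163, 159)]
```

The second push didn't move the case, which confirms it was already home. Its rear is 1–1.5 mm from the spine line, so the nose is at about 54 mm, and its yaw is within 0.02 of the rack's. I'm handing it in.

```bash
python3 -c "
from h import *
plan(); print(job.sign_off())"
```

```text
t 33.35 pos [0.4057 0.0411 0.213 ] yaw 0.2227 tilt 0.22 F [0.49 0.21 0.22] w 0.0643 q6 1.28
the job is handed in; nothing more can be done
None
```

I picked the teal case up by its handle and filed it wedge first between the grey and orange books, directly left of orange. I then let go, backed the arm clear and handed the job in at 33 s.

**Feeling for the plate:** the force pushed the nose left, and moving left eased it, so the left plate is the one that gives. I followed it left. Wrist force readings during insertion stayed around 10 N.

**Last checks:**
- **Stop and floor:** a first push stopped at the back stop, and the case was lowered until it met the floor. I regrasped it and pressed again to about 10 N, and it did not move further.
- **Depth:** the case's rear edge is about 1–1.5 mm from the line of the book spines, which puts the nose at about 54 mm (50–60 allowed).
- **Alignment:** yaw is within about 0.02 rad of the rack. The books' spines line up, and all four stood upright in the last picture I viewed, taken after the first release.
- **Bystanders:** the arm was kept away from the bottle, tin and pot, but I did not re-measure them.

**Disagreements:**
- Image fits of the rack differed by 3–5 mm from my first estimate, so I relied on contact and on the case's position relative to the books.
- A silhouette fit late in the insertion failed because the orange book hid the case; I discarded it.
- I did not measure the final plate travel or the case-to-orange spacing; I inferred them from the row being packed tight.

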